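# Move the charged in-ear belt packs to the hand-out rack in order

## Task

The in-ear belt packs are charged: take all four out of the row of chargers and stand them in the four bays of the plywood hand-out rack, one to a bay, in the same left-to-right order as their chargers stand. Lower each one to the floor of its bay, upright, rather than dropping it, and leave the boundary microphone where it lies.

Things in the scene. Friction and masses are not known exactly. Their poses are not given: they have to be found in the camera images.
- pack_a: Loose dark grey in-ear belt pack, an upright flat box 62 wide (y) x 23 thick (x) x 82 high mm, about 0.15 kg; above that, on top: a stub antenna (15 high) at the +y end, a ridged aluminium knob (9 high) at the -y end. Origin: centre of its underside, z up. Starts upright in charger_a, wide faces (+-x) towards and away from the robot. Grip the top 25 mm of the wide faces, closing along its x; lift straight up.
- pack_b: Loose dark grey in-ear belt pack, an upright flat box 58 wide (y) x 22 thick (x) x 92 high mm, about 0.15 kg; above that, on top: a stub antenna (15 high) at each end. Origin: centre of its underside, z up. Starts upright in charger_b, wide faces (+-x) towards and away from the robot. Grip the top 25 mm of the wide faces, closing along its x; lift straight up.
- pack_c: Loose dark grey in-ear belt pack, an upright flat box 62 wide (y) x 25 thick (x) x 70 high mm, about 0.15 kg; above that, on top: one larger ridged aluminium knob (20 across, 10 high) in the middle, no antenna. Origin: centre of its underside, z up. Starts upright in charger_c, wide faces (+-x) towards and away from the robot. Grip the top 25 mm of the wide faces, closing along its x; lift straight up.
- pack_d: Loose dark grey in-ear belt pack, an upright flat box 54 wide (y) x 24 thick (x) x 78 high mm, about 0.15 kg; above that, on top: two small ridged aluminium knobs (9 high), no antenna. Origin: centre of its underside, z up. Starts upright in charger_d, wide faces (+-x) towards and away from the robot. Grip the top 25 mm of the wide faces, closing along its x; lift straight up.
- charger_a: Fixed charcoal plastic charger, 74 (x) x 76 (y) x 37 mm high; pack_a starts in its well, 25 mm deep, 3 to 5 mm clear front and back, 2.5 at the sides. Origin: centre of its underside; x away from the robot, y along the row to the robot's left. Four stand in a row at 82 mm pitch in a varying order, all turned alike (within 0.12 rad of the world axes).
- charger_b: Fixed charcoal plastic charger, 74 (x) x 76 (y) x 37 mm high; pack_b starts in its well, 25 mm deep, 3 to 5 mm clear front and back, 2.5 at the sides. Origin: centre of its underside; x away from the robot, y along the row to the robot's left. Four stand in a row at 82 mm pitch in a varying order, all turned alike (within 0.12 rad of the world axes).
- charger_c: Fixed charcoal plastic charger, 74 (x) x 76 (y) x 37 mm high; pack_c starts in its well, 25 mm deep, 3 to 5 mm clear front and back, 2.5 at the sides. Origin: centre of its underside; x away from the robot, y along the row to the robot's left. Four stand in a row at 82 mm pitch in a varying order, all turned alike (within 0.12 rad of the world axes).
- charger_d: Fixed charcoal plastic charger, 74 (x) x 76 (y) x 37 mm high; pack_d starts in its well, 25 mm deep, 3 to 5 mm clear front and back, 2.5 at the sides. Origin: centre of its underside; x away from the robot, y along the row to the robot's left. Four stand in a row at 82 mm pitch in a varying order, all turned alike (within 0.12 rad of the world axes).
- rack: Fixed open-topped plywood rack, 58 (x) x 348 (y) mm, nearer or farther than the chargers. Origin: centre of its underside; x away from the robot, y to its left (within 0.12 rad). Bay centres x = 0, y = +126, +42, -42, -126 mm; bays 40 (x) by 78 (y) mm clear, floor at z = 9 mm; walls and dividers (6 thick) rise to z = 40 mm, the end boards to 61. Empty at the start.
- boundary_mic: Loose flat black steel boundary microphone, 86 x 110 mm plate, 19 mm high, lying on the desk beside the work. Origin: centre of its underside. Not to be disturbed.

How it is judged:
At the end, for the whole second after the job is handed in: All four packs stand released and at rest in the rack, one to a bay, in the order of their chargers from left to right: upright within 0.12 rad, underside within 5 mm of the bay floor, centre within 14 mm along and 12 mm across the rack of the bay's centre (x of pack_a in the frame of rack between -0.012 and 0.012 m and z of pack_a in the frame of rack between 0.004 and 0.014 m and angle between each of pack_a, pack_b, pack_c, pack_d's own z axis and vertical below 0.12 rad and linear speed of each of pack_a, pack_b, pack_c, pack_d below 0.02 m/s and angular speed of each of pack_a, pack_b, pack_c, pack_d below 0.2 rad/s and ((y of each of charger_b, charger_c, charger_d in the frame of charger_a below 0 m and y of pack_a in the frame of rack between 0.112 and 0.14 m) or (y of charger_b in the frame of charger_a above 0 m and y of each of charger_c, charger_d in the frame of charger_a below 0 m and y of pack_a in the frame of rack between 0.028 and 0.056 m) or (y of charger_c in the frame of charger_a above 0 m and y of each of charger_b, charger_d in the frame of charger_a below 0 m and y of pack_a in the frame of rack between 0.028 and 0.056 m) or (y of charger_d in the frame of charger_a above 0 m and y of each of charger_b, charger_c in the frame of charger_a below 0 m and y of pack_a in the frame of rack between 0.028 and 0.056 m) or (y of charger_b in the frame of charger_a below 0 m and y of each of charger_c, charger_d in the frame of charger_a above 0 m and y of pack_a in the frame of rack between -0.056 and -0.028 m) or (y of charger_c in the frame of charger_a below 0 m and y of each of charger_b, charger_d in the frame of charger_a above 0 m and y of pack_a in the frame of rack between -0.056 and -0.028 m) or (y of charger_d in the frame of charger_a below 0 m and y of each of charger_b, charger_c in the frame of charger_a above 0 m and y of pack_a in the frame of rack between -0.056 and -0.028 m) or (y of each of charger_b, charger_c, charger_d in the frame of charger_a above 0 m and y of pack_a in the frame of rack between -0.14 and -0.112 m)) and x of pack_b in the frame of rack between -0.012 and 0.012 m and z of pack_b in the frame of rack between 0.004 and 0.014 m and ((y of each of charger_a, charger_c, charger_d in the frame of charger_b below 0 m and y of pack_b in the frame of rack between 0.112 and 0.14 m) or (y of charger_a in the frame of charger_b above 0 m and y of each of charger_c, charger_d in the frame of charger_b below 0 m and y of pack_b in the frame of rack between 0.028 and 0.056 m) or (y of charger_c in the frame of charger_b above 0 m and y of each of charger_a, charger_d in the frame of charger_b below 0 m and y of pack_b in the frame of rack between 0.028 and 0.056 m) or (y of charger_d in the frame of charger_b above 0 m and y of each of charger_a, charger_c in the frame of charger_b below 0 m and y of pack_b in the frame of rack between 0.028 and 0.056 m) or (y of charger_a in the frame of charger_b below 0 m and y of each of charger_c, charger_d in the frame of charger_b above 0 m and y of pack_b in the frame of rack between -0.056 and -0.028 m) or (y of charger_c in the frame of charger_b below 0 m and y of each of charger_a, charger_d in the frame of charger_b above 0 m and y of pack_b in the frame of rack between -0.056 and -0.028 m) or (y of charger_d in the frame of charger_b below 0 m and y of each of charger_a, charger_c in the frame of charger_b above 0 m and y of pack_b in the frame of rack between -0.056 and -0.028 m) or (y of each of charger_a, charger_c, charger_d in the frame of charger_b above 0 m and y of pack_b in the frame of rack between -0.14 and -0.112 m)) and x of pack_c in the frame of rack between -0.012 and 0.012 m and z of pack_c in the frame of rack between 0.004 and 0.014 m and ((y of each of charger_a, charger_b, charger_d in the frame of charger_c below 0 m and y of pack_c in the frame of rack between 0.112 and 0.14 m) or (y of charger_a in the frame of charger_c above 0 m and y of each of charger_b, charger_d in the frame of charger_c below 0 m and y of pack_c in the frame of rack between 0.028 and 0.056 m) or (y of charger_b in the frame of charger_c above 0 m and y of each of charger_a, charger_d in the frame of charger_c below 0 m and y of pack_c in the frame of rack between 0.028 and 0.056 m) or (y of charger_d in the frame of charger_c above 0 m and y of each of charger_a, charger_b in the frame of charger_c below 0 m and y of pack_c in the frame of rack between 0.028 and 0.056 m) or (y of charger_a in the frame of charger_c below 0 m and y of each of charger_b, charger_d in the frame of charger_c above 0 m and y of pack_c in the frame of rack between -0.056 and -0.028 m) or (y of charger_b in the frame of charger_c below 0 m and y of each of charger_a, charger_d in the frame of charger_c above 0 m and y of pack_c in the frame of rack between -0.056 and -0.028 m) or (y of charger_d in the frame of charger_c below 0 m and y of each of charger_a, charger_b in the frame of charger_c above 0 m and y of pack_c in the frame of rack between -0.056 and -0.028 m) or (y of each of charger_a, charger_b, charger_d in the frame of charger_c above 0 m and y of pack_c in the frame of rack between -0.14 and -0.112 m)) and x of pack_d in the frame of rack between -0.012 and 0.012 m and z of pack_d in the frame of rack between 0.004 and 0.014 m and ((y of each of charger_a, charger_b, charger_c in the frame of charger_d below 0 m and y of pack_d in the frame of rack between 0.112 and 0.14 m) or (y of charger_a in the frame of charger_d above 0 m and y of each of charger_b, charger_c in the frame of charger_d below 0 m and y of pack_d in the frame of rack between 0.028 and 0.056 m) or (y of charger_b in the frame of charger_d above 0 m and y of each of charger_a, charger_c in the frame of charger_d below 0 m and y of pack_d in the frame of rack between 0.028 and 0.056 m) or (y of charger_c in the frame of charger_d above 0 m and y of each of charger_a, charger_b in the frame of charger_d below 0 m and y of pack_d in the frame of rack between 0.028 and 0.056 m) or (y of charger_a in the frame of charger_d below 0 m and y of each of charger_b, charger_c in the frame of charger_d above 0 m and y of pack_d in the frame of rack between -0.056 and -0.028 m) or (y of charger_b in the frame of charger_d below 0 m and y of each of charger_a, charger_c in the frame of charger_d above 0 m and y of pack_d in the frame of rack between -0.056 and -0.028 m) or (y of charger_c in the frame of charger_d below 0 m and y of each of charger_a, charger_b in the frame of charger_d above 0 m and y of pack_d in the frame of rack between -0.056 and -0.028 m) or (y of each of charger_a, charger_b, charger_c in the frame of charger_d above 0 m and y of pack_d in the frame of rack between -0.14 and -0.112 m))); the robot touches nothing.
It fails at once if the boundary microphone is moved more than 20 mm (distance of boundary_mic from where it was at the start of the episode above 0.02 m).
It fails at once if pack_a is dropped into the rack (comes down in it faster than 0.6 m/s) (z of pack_a in the frame of rack below 0.04 m and x of pack_a in the frame of rack between -0.03 and 0.03 m and y of pack_a in the frame of rack between -0.18 and 0.18 m and linear speed of pack_a above 0.6 m/s).
It fails at once if pack_b is dropped into the rack (comes down in it faster than 0.6 m/s) (z of pack_b in the frame of rack below 0.04 m and x of pack_b in the frame of rack between -0.03 and 0.03 m and y of pack_b in the frame of rack between -0.18 and 0.18 m and linear speed of pack_b above 0.6 m/s).
It fails at once if pack_c is dropped into the rack (comes down in it faster than 0.6 m/s) (z of pack_c in the frame of rack below 0.04 m and x of pack_c in the frame of rack between -0.03 and 0.03 m and y of pack_c in the frame of rack between -0.18 and 0.18 m and linear speed of pack_c above 0.6 m/s).
It fails at once if pack_d is dropped into the rack (comes down in it faster than 0.6 m/s) (z of pack_d in the frame of rack below 0.04 m and x of pack_d in the frame of rack between -0.03 and 0.03 m and y of pack_d in the frame of rack between -0.18 and 0.18 m and linear speed of pack_d above 0.6 m/s).
It also fails if it takes over 96 s, if anything falls off the work surface, if the arm or the gripper's body presses on something with over 40 N, if the wrist force passes 120 N, or if a joint passes its speed limit or range.

## Robot

A 6-joint arm with a two-finger parallel gripper is mounted at the origin on the work surface. World frame = base frame: x ahead of the robot, y to its left, z up, the work surface at z = 0. Lengths are in m, angles in rad, forces in N, time in s.
With the tool pointing down it reaches from about 0.4 to 0.925 m from the base axis. Payload 12.5 kg.
Tool frame: the origin (TCP) lies on the centre line of the jaws, within the pads' length; the fingertips stand 8 mm ahead of it and the grasp point (between the pads) lies 11 mm behind it; z points along the fingers, y is the direction in which the jaws open and shut (so a half turn about z gives the same grasp; the last joint's range is limited). The gripper opens to 95 mm and grips with 3 to 60 N. Pads are 20 mm wide; open, the fingers measure 119 mm over their backs; the gripper's body (75 mm by 180 mm) begins 59 mm behind the grasp point.
Start: joints at [1.082, 0.491, 1.559, -0, 1.092, -0.106], TCP at [0.233, 0.58, 0.223] pointing down, gripper open.
Joint ranges: [-3.1, 3.1], [-0.84, 2.19], [0.05, 2.79], [-1.13, 4.28], [0.06, 2.93], [-2.69, 2.69]. Speed limits (rad/s): [2.22, 2.22, 2.79, 3.14, 3.14, 3.14].

## Interface

Orientations are given as a rotation vector (axis times angle).
In Python, from station import state, snapshot, calibration, sign_off, spot_in, tip_of gives the robot as it stands.
- The arm moves only by the shell command python3 -m crank 'ROWS' [FORCE]. ROWS is a JSON object of lists of equal length, an entry for each row: "offset": the shift along the tool's x, y, z in cm, a list of three; "turn": the turn about the tool's z in rad; "jaw": the opening, from 0 (shut) to 1 (fully open). In form: {"offset": [[tx, ty, tz], ...], "turn": [turn, ...], "jaw": [jaw, ...]}. A call has 1 to 5 rows; each row is the pose to reach, as a shift and turn from the pose commanded when the call began, along the tool's axes at that moment; what a row does not reach only later rows make up. A row lasts 1/12 s, in which the tool goes at most 41.7 mm and 7.16 degrees, less where a joint would pass 70% of its speed; a pose out of reach is approached as far as the arm can. A call with a gripper value outside its range is refused whole. The fingers move at their own pace and stop on an object; FORCE is the grip in N (left out, the last holds). Time passes only in rows, so rows that repeat a pose let the fingers close. It gives the time, the measured TCP pose, the force and the opening at its end, in the units of the state.
- state(): the state, without advancing time (a new reading comes with each control period).
- snapshot(name): name is "side" or "top"; returns the picture (384x512x3 uint8, red, green, blue); there is no depth.
- calibration(name): a dict with "fx", "fy", "cx", "cy" (pixels), "R" (3x3) and "t" (3): a world point X has camera coordinates R X + t. Camera axes: x right, y down, z forward; pixel columns grow to the right and rows downward; lengths in m; the calibration is good to about 2 mm. A picture is of the moment at which its call begins. calibration takes no time and is no camera call.
- sign_off(): hands the job in, once; it reports no verdict.
Trained networks look in the newest picture that a camera, given by its name, has taken for a name from the list of things; names that differ only in an ending like _2 or _b are one class to them, and where a whole thing is asked for, a point or a joint stands for the part that bears it (a point fixed in the world has none). Each returns a list of dicts, best first, with "p" (0 to 1); they miss things now and then, are a little off and sometimes report something else, mostly with a low value. They report only what shows in the picture. A call takes as long as a camera call.
- spot_in(camera, target): "bbox" ([left, top, right, bottom] in pixels, round what is visible of it).
- tip_of(camera, target): "xy" ([column, row] in pixels: a listed point, or the origin of a listed thing).
The state is a dict: "time_s": time; "joint_pos": joint angles; "joint_velocities": joint speeds; "joint_torque": joint torques, N m; "tool_pos": TCP position; "eef_rot": TCP orientation; "contact_force": force on the tool from outside, world axes, zero at the start; "torque": the same for the moment, N m; "finger_gap": opening from 0.0 (shut) to 1.0 (fully open).
Only numpy, scipy, OpenCV 4.12 (cv2) and the standard library are available. Lean on these libraries where they do the work, as an engineer would, in place of code of your own. Each camera call takes 0.05 s, during which the arm holds its last target. There are 200 camera calls.

## Working session

There is one attempt and no reset: what is moved stays moved. The work goes in short steps, Python scripts to look and compute and a shell command to move; the robot and the scene stay as the last step left them, time stands still between calls to the robot, and variables do not carry over. Pictures are saved under pics/ and viewed, on a budget of 14 in all, crops included, one or two more only if the job needs it, and the job is handed in when it is done.

```bash
ls; mkdir -p pics; python3 - <<'E'
from station import *
import cv2,numpy as np
print(state())
for n in("top","side"):
    im=snapshot(n); cv2.imwrite(f"pics/{n}0.png",cv2.resize(im[:,:,::-1],(768,576)))
    c=calibration(n); print(n,c["fx"],c["cx"],c["cy"],np.round(c["R"],3).tolist(),np.round(-np.array(c["R"]).T@np.array(c["t"]),3))
    for o in("pack_a","charger_a","rack","boundary_mic"):
        print(o,[(np.round(d["bbox"]).tolist(),round(d["p"],2)) for d in spot_in(n,o)][:6],[(np.round(d["xy"],1).tolist(),round(d["p"],2)) for d in tip_of(n,o)][:6])
E
```

```text
pics
{'time_s': 0.0, 'joint_pos': array([ 1.08239084e+00,  4.91536903e-01,  1.55943045e+00,  1.95209110e-05,
        1.09168949e+00, -1.05582478e-01]), 'joint_velocities': array([-1.13693590e-03,  4.60820163e-04, -9.36358237e-05,  1.51155840e-03,
       -1.35144263e-03, -7.26473417e-04]), 'joint_torque': array([ 3.25060813e-03, -6.12634635e+01, -2.58185470e+01,  6.94173365e-02,
        4.81166714e-02, -1.16155375e-04]), 'tool_pos': array([0.23332207, 0.57957473, 0.22208236]), 'eef_rot': array([-5.97623110e-01, -3.08389166e+00,  1.59031241e-03]), 'contact_force': array([ 0.53609143,  0.34501591, -0.1969593 ]), 'torque': array([-0.01121069, -0.01091867, -0.00429268]), 'finger_gap': 1.0007675353141112}
top 472.8653795370376 250.46913297026802 195.10338575855968 [[0.004, -1.0, -0.009], [-0.998, -0.003, -0.061], [0.061, 0.009, -0.998]] [ 0.442 -0.023  1.359]
pack_a [([212.0, 206.0, 238.0, 218.0], 0.58), ([248.0, 209.0, 266.0, 220.0], 0.56), ([182.0, 204.0, 208.0, 215.0], 0.47), ([274.0, 209.0, 295.0, 222.0], 0.47)] [([198.2, 209.8], 0.72), ([222.8, 208.3], 0.65), ([283.8, 213.5], 0.65), (
[... 642 characters left out ...]
0], 0.93), ([230.0, 181.0, 247.0, 215.0], 0.9), ([221.0, 161.0, 237.0, 191.0], 0.76), ([211.0, 149.0, 225.0, 179.0], 0.62), ([145.0, 140.0, 186.0, 160.0], 0.16)] [([241.9, 210.7], 0.86), ([225.7, 192.3], 0.76), ([220.9, 175.8], 0.73), ([249.1, 228.3], 0.64)]
charger_a [([211.0, 179.0, 229.0, 202.0], 0.78), ([202.0, 166.0, 220.0, 185.0], 0.77), ([231.0, 213.0, 273.0, 250.0], 0.7), ([222.0, 194.0, 248.0, 226.0], 0.61)] [([249.6, 229.9], 0.91), ([240.6, 212.4], 0.76), ([226.6, 194.0], 0.73), ([216.6, 179.1], 0.5)]
rack [([255.0, 156.0, 354.0, 248.0], 0.93)] [([294.7, 204.1], 0.89)]
boundary_mic [([147.0, 140.0, 187.0, 159.0], 0.97), ([212.0, 149.0, 223.0, 177.0], 0.61)] [([165.1, 150.6], 0.59)]
```

```bash
python3 - <<'E'
import cv2
from station import *
im=snapshot("top")[:,:,::-1]; cv2.imwrite("pics/topc.png",cv2.resize(im[130:240,170:340],None,fx=4.7,fy=4.7,interpolation=cv2.INTER_CUBIC))
im=snapshot("side")[:,:,::-1]; cv2.imwrite("pics/sidec.png",cv2.resize(im[130:260,190:365],None,fx=4.5,fy=4.5,interpolation=cv2.INTER_CUBIC))
E
```

```text
(no output)
```

View pics/topc.png

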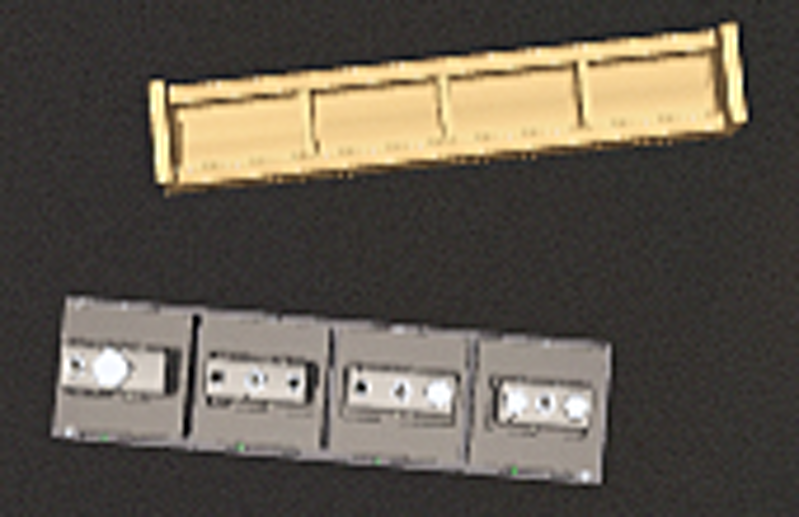

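View pics/sidec.png

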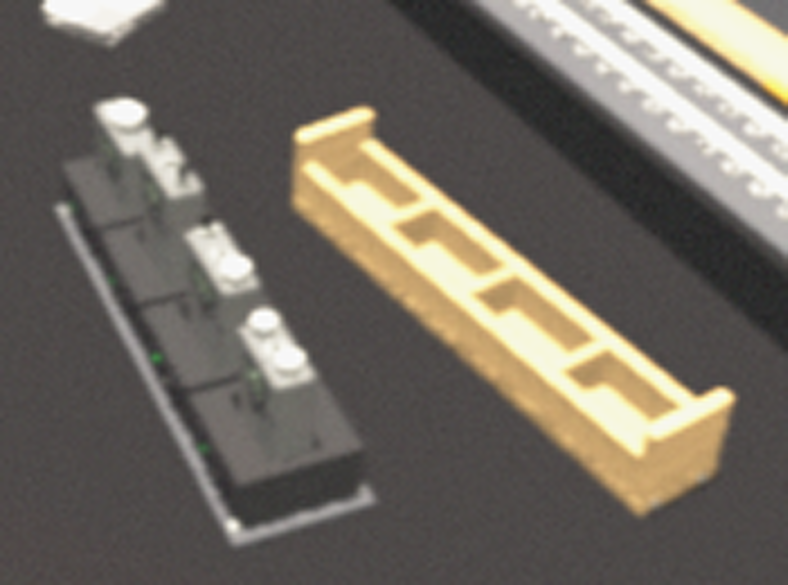

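```bash
cat > h.py <<'E'
import numpy as np, cv2
from station import *
from scipy.spatial.transform import Rotation as Ro
from scipy.optimize import minimize
def ray(n,px,z):
    c=calibration(n);R=np.array(c["R"]);C=-R.T@np.array(c["t"])
    d=R.T@np.array([(px[0]-c["cx"])/c["fx"],(px[1]-c["cy"])/c["fy"],1]);return (C+d*(z-C[2])/d[2])
def proj(n,X):
    c=calibration(n);p=np.asarray(X)@np.array(c["R"]).T+np.array(c["t"])
    return np.c_[c["cx"]+c["fx"]*p[:,0]/p[:,2],c["cy"]+c["fy"]*p[:,1]/p[:,2]]
def boxes(pose,bs):
    x,y,a=pose;M=np.array([[np.cos(a),-np.sin(a)],[np.sin(a),np.cos(a)]])
    for (x0,x1,y0,y1,z0,z1) in bs:
        P=np.array([[u,v,w] for u in(x0,x1) for v in(y0,y1) for w in(z0,z1)],float)
        P[:,:2]=P[:,:2]@M.T+[x,y];yield P
def render(n,pose,bs,s=8):
    m=np.zeros((384*2,512*2),np.uint8)
    for P in boxes(pose,bs):
        h=cv2.convexHull(((proj(n,P)+.5)*2-.5).astype(np.float32)); cv2.fillConvexPoly(m,np.round(h*16).astype(np.int32),255,cv2.LINE_AA,4)
    return cv2.resize(m,(512,384),interpolation=cv2.INTER_AREA)/255.
def fit(masks,bs,p0):
    f=lambda p:sum(np.abs(render(n,p,bs)-m).sum() for n,m in masks.items())
    r=minimize(f,p0,method="Nelder-Mead",options=dict(initial_simplex=np.array(p0)+np.array([[0,0,0],[.01,0,0],[0,.01,0],[0,0,.05]]),xatol=1e-4,fatol=.1));return r.x,r.fun
def go(x,y,z,yaw,ax="y"):
    "offset(cm) and turn to bring the TCP to x,y,z with tool y along the direction yaw (mod pi)"
    s=state();R=Ro.from_rotvec(s["eef_rot"]).as_matrix();o=R.T@(np.array([x,y,z])-s["tool_pos"])*100
    t=R.T@np.array([np.cos(yaw),np.sin(yaw),0]);a=np.arctan2(-t[0],t[1]);a=(a+np.pi/2)%np.pi-np.pi/2
    print("offset",np.round(o,2),"turn",round(a,3),"tcp",np.round(s["tool_pos"],4),"j6",round(s["joint_pos"][5],2),"gap",round(s["finger_gap"]*95,1),"t",round(s["time_s"],1),"F",np.round(s["contact_force"],1))
E
python3 - <<'E'
from h import *
RACK=[(-.029,.029,-.174,.174,0,.040),(-.029,.029,.168,.174,0,.061),(-.029,.029,-.174,-.168,0,.061)]
ROW=[(-.037,.037,-.161,.161,0,.037)]
t=snapshot("top").astype(int);s=snapshot("side").astype(int)
wood=lambda i,b:((i[...,0]-i[...,2]>40)*b).astype(float)
bt=np.zeros((384,512));bt[125:180,195:340]=1;bs=np.zeros((384,512));bs[145:255,245:362]=1
cv2.imwrite("pics/m.png",np.hstack([wood(t,bt),wood(s,bs)])*255)
mt,ms=wood(t,bt),wood(s,bs)
for m in({"top":mt},{"side":ms},{"top":mt,"side":ms}):
    p0=[*ray("top",(262.6,154.1),0)[:2],.1];print("rack",*[np.round(q,4) for q in fit(m,RACK,p0)],mt.sum(),ms.sum())
cr=lambda u:(u[0]/4.7+170-.4,u[1]/4.7+130-.4)
bg=np.zeros((384,512));bg[185:240,175:305]=1
g=((t.sum(2)>t[235:239,200:300].sum(2).mean()*1.6)*bg)
g=cv2.morphologyEx(g.astype(np.uint8),cv2.MORPH_CLOSE,np.ones((5,5)))
print("row",*[np.round(q,4) for q in fit({"top":g.astype(float)},ROW,[*ray("top",cr((330,390)),.037)[:2],-.08])],g.sum())
for k,z,pts in(("c",.092,[(110,369)]),("b",.119,[(217,383),(294,381)]),("a",.113,[(361,386),(438,390)]),("d",.099,[(516,402),(576,405)])):
    q=[ray("top",cr(u),z) for u in pts];print(k,np.round(q,4).tolist(),np.round(np.mean(q,0),4))
R=Ro.from_rotvec(state()["eef_rot"]).as_matrix();print(np.round(R,3))
print("mic",ray("top",(108.7,236.3),.0))
E
```

```text
rack [ 0.6436 -0.0492  0.1059] 90.4902 2890.0 2534.0
rack [ 0.6448 -0.0517  0.1049] 703.5451 2890.0 2534.0
rack [ 0.6442 -0.0503  0.1065] 826.1608 2890.0 2534.0
row [ 0.4722  0.0183 -0.0895] 401.2157 3552
c [[0.484, 0.1432, 0.092]] [0.484  0.1432 0.092 ]
b [[0.4755, 0.0798, 0.119], [0.4768, 0.0368, 0.119]] [0.4762 0.0583 0.119 ]
a [[0.4743, -0.0005, 0.113], [0.4722, -0.0437, 0.113]] [ 0.4733 -0.0221  0.113 ]
d [[0.4659, -0.0881, 0.099], [0.4644, -0.1221, 0.099]] [ 0.4652 -0.1051  0.099 ]
[[-0.928  0.374  0.   ]
 [ 0.374  0.928  0.   ]
 [-0.     0.    -1.   ]]
mic [0.40524645 0.39671821 0.        ][ WARN:0@1.752] global loadsave.cpp:1063 imwrite_ Unsupported depth image for selected encoder is fallbacked to CV_8U.
```

```bash
python3 -c "
from h import *
go(.4838,.142,.20,-.0895)"
```

```text
offset [-39.58 -31.26   2.26] turn 1.278 tcp [0.2334 0.5798 0.2226] j6 -0.11 gap 95.0 t 1.1 F [-0.   0.1 -0.7]
```

```bash
python3 -m crank '{"offset":[[-39.6,-31.3,2.3],[-39.6,-31.3,2.3],[-39.6,-31.3,2.3],[-39.6,-31.3,2.3],[-39.6,-31.3,2.3]],"turn":[1.278,1.278,1.278,1.278,1.278],"jaw":[1,1,1,1,1]}' 25; python3 -c "
from h import *
go(.4838,.142,.20,-.0895)"
```

```text
time_s: 1.52
tool_pos: [0.3372, 0.3974, 0.2132]
eef_rot: [1.525, 2.747, 0.001]
contact_force: [1.4, 0.2, -0.3]
finger_gap: 0.994
offset [-29.43  -1.07   1.32] turn 0.647 tcp [0.3372 0.3974 0.2132] j6 0.18 gap 94.4 t 1.5 F [ 1.4  0.2 -0.3]
```

```bash
python3 -m crank '{"offset":[[-29.4,-1.1,1.3],[-29.4,-1.1,1.3],[-29.4,-1.1,1.3],[-29.4,-1.1,1.3],[-29.4,-1.1,1.3]],"turn":[0.65,0.65,0.65,0.65,0.65],"jaw":[1,1,1,1,1]}'; python3 -c "
from h import *
go(.4838,.142,.20,-.0895)"
```

```text
time_s: 1.93
tool_pos: [0.4418, 0.2172, 0.2042]
eef_rot: [2.295, 2.144, 0.001]
contact_force: [1.1, 0.9, 0.9]
finger_gap: 1.001
offset [-7.22  4.7   0.42] turn 0.021 tcp [0.4418 0.2172 0.2042] j6 0.39 gap 95.1 t 1.9 F [1.1 0.9 0.9]
```

```bash
sleep 0.1; python3 -m crank '{"offset":[[0,0,0]],"turn":[0],"jaw":[1]}' >/dev/null; python3 -c "
from h import *
go(.4838,.142,.20,-.0895)"
```

```text
offset [-6.9   4.5   0.39] turn 0.015 tcp [0.4441 0.2142 0.2039] j6 0.39 gap 95.7 t 2.0 F [-0.   0.1 -0.2]
```

```bash
python3 -m crank '{"offset":[[-3.5,2.3,0.4],[-6.9,4.5,0.4],[-6.9,4.5,0.4],[-6.9,4.5,0.4]],"turn":[0.015,0.015,0.015,0.015],"jaw":[0.8,0.8,0.8,0.8]}'; python3 - <<'E'
from h import *
go(.4838,.142,.061,-.0895)
im=snapshot("side")[:,:,::-1]; cv2.imwrite("pics/s1.png",cv2.resize(im[60:260,160:365],None,fx=2.9,fy=2.9,interpolation=cv2.INTER_CUBIC))
im=snapshot("top")[:,:,::-1]; print([proj("top",[[.4838,.142,.2]])])
E
```

```text
time_s: 2.35
tool_pos: [0.4824, 0.1461, 0.1999]
eef_rot: [-2.308, -2.131, -0.0]
contact_force: [-0.5, 0.0, 0.6]
finger_gap: 0.816
offset [-0.4   0.17 13.89] turn 0.01 tcp [0.4824 0.1461 0.1999] j6 0.24 gap 77.5 t 2.4 F [-0.5  0.   0.6]
[array([[187.74456791, 206.71560323]])]
```

View pics/s1.png

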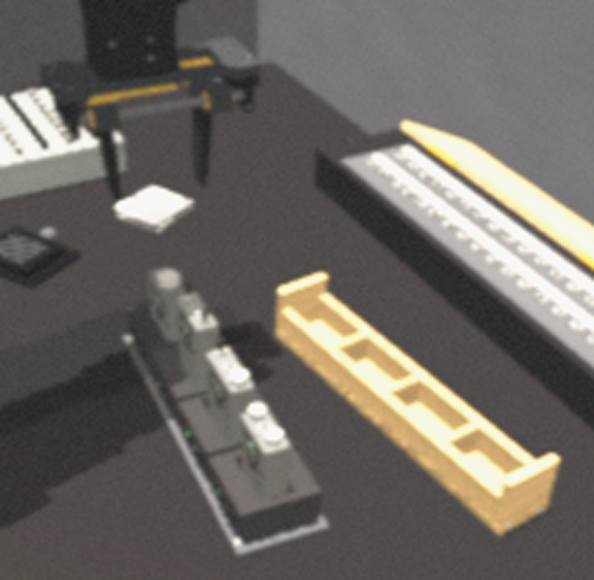

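The gripper hangs over the leftmost pack (c, at about (165,300) in the crop), with its jaws opening fore and aft. The mic lies clear at the left, about (30,250). I'll descend and grip.

```bash
python3 -m crank '{"offset":[[-0.4,0.2,4],[-0.4,0.2,8],[-0.4,0.2,11],[-0.4,0.2,13.9],[-0.4,0.2,13.9]],"turn":[0.01,0.01,0.01,0.01,0.01],"jaw":[0.7,0.7,0.7,0.7,0.7]}'; python3 -m crank '{"offset":[[0,0,0],[0,0,0],[0,0,0]],"turn":[0,0,0],"jaw":[0.6,0.6,0.6]}'; python3 - <<'E'
from h import *
go(.4838,.142,.061,-.0895)
im=snapshot("side")[:,:,::-1]; cv2.imwrite("pics/s2.png",cv2.resize(im[110:210,180:300],None,fx=5,fy=5,interpolation=cv2.INTER_CUBIC))
E
```

```text
time_s: 2.87
tool_pos: [0.4807, 0.1442, 0.057]
eef_rot: [-2.311, -2.122, 0.009]
contact_force: [-0.8, 0.1, -0.2]
finger_gap: 0.701
time_s: 3.12
tool_pos: [0.4841, 0.1439, 0.0628]
eef_rot: [2.314, 2.123, 0.004]
contact_force: [-0.3, -0.4, 0.1]
finger_gap: 0.61
offset [-0.19 -0.02  0.18] turn 0.003 tcp [0.4841 0.1439 0.0628] j6 0.24 gap 58.0 t 3.1 F [-0.3 -0.4  0.1]
```

View pics/s2.png

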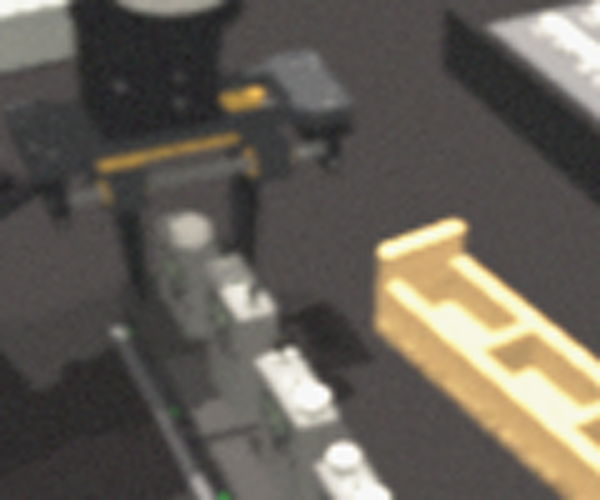

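The fingers straddle pack c: its knob is at (190,232), between the fingers at x 130 and 243. Closing now.

```bash
python3 -m crank '{"offset":[[0,0,0],[0,0,0],[0,0,0],[0,0,0],[0,0,0]],"turn":[0,0,0,0,0],"jaw":[0.15,0.15,0.1,0.1,0.1]}' 25;  python3 -m crank '{"offset":[[0,0,0],[0,0,0],[0,0,0]],"turn":[0,0,0],"jaw":[0.1,0.1,0.1]}'
```

```text
time_s: 3.58
tool_pos: [0.4835, 0.1432, 0.0611]
eef_rot: [2.316, 2.123, 0.0]
contact_force: [-0.5, 0.8, -0.1]
finger_gap: 0.306
time_s: 3.83
tool_pos: [0.4836, 0.1433, 0.0611]
eef_rot: [2.316, 2.123, 0.0]
contact_force: [0.2, -0.7, 2.3]
finger_gap: 0.258
```

```bash
python3 -m crank '{"offset":[[0,0,-2],[0,0,-5],[0,0,-9],[0,0,-13],[0,0,-15]],"turn":[0,0,0,0,0],"jaw":[0.1,0.1,0.1,0.1,0.1]}' 35;  python3 -m crank '{"offset":[[0,0,0],[0,0,0]],"turn":[0,0],"jaw":[0.1,0.1]}'; python3 - <<'E'
from h import *
go(.6305,.0753,.212,.106)
im=snapshot("side")[:,:,::-1]; cv2.imwrite("pics/s3.png",cv2.resize(im[60:260,160:365],None,fx=2.9,fy=2.9,interpolation=cv2.INTER_CUBIC))
snapshot("top");print([(np.round(d["bbox"]).tolist(),round(d["p"],2)) for d in spot_in("top","pack_c")])
E
```

```text
time_s: 4.25
tool_pos: [0.4841, 0.1434, 0.2149]
eef_rot: [2.314, 2.121, 0.005]
contact_force: [0.1, -0.5, -0.9]
finger_gap: 0.261
time_s: 4.42
tool_pos: [0.4834, 0.1432, 0.2113]
eef_rot: [2.315, 2.122, 0.002]
contact_force: [-0.5, 0.7, -2.6]
finger_gap: 0.26
offset [-5.49 15.25 -0.06] turn -0.193 tcp [0.4834 0.1432 0.2113] j6 0.24 gap 24.7 t 4.4 F [-0.5  0.7 -2.6]
[([246.0, 209.0, 269.0, 218.0], 0.78), ([276.0, 210.0, 298.0, 221.0], 0.72), ([214.0, 207.0, 236.0, 214.0], 0.71)]
```

View pics/s3.png

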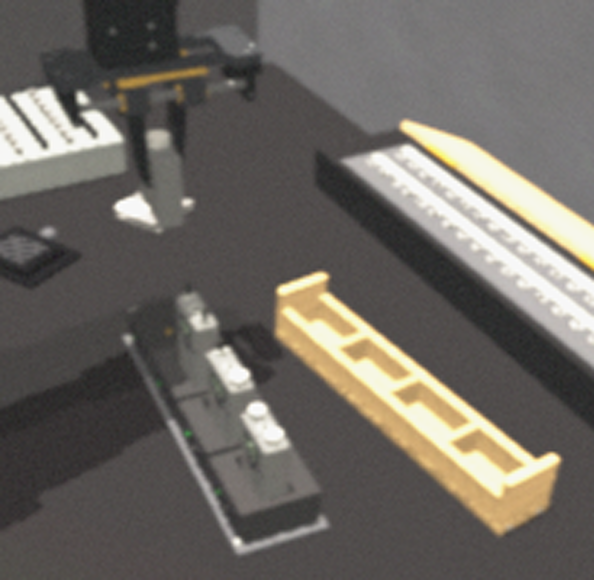

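Pack c is held upright, at about (165,180) in the crop, and its charger is empty. Next it goes over the leftmost bay.

```bash
python3 -m crank '{"offset":[[-1,3,0],[-2.3,6.4,0],[-3.6,10,0],[-4.8,13.5,0],[-5.5,15.3,0]],"turn":[-0.05,-0.1,-0.15,-0.193,-0.193],"jaw":[0.1,0.1,0.1,0.1,0.1]}'; python3 -m crank '{"offset":[[0,0,0],[0,0,0],[0,0,0]],"turn":[0,0,0],"jaw":[0.1,0.1,0.1]}';python3 - <<'E'
from h import *
print(proj("side",[[.4835,.1432,.242]]), "saw 214.1 107.2")
go(.6305,.0753,.058,.106)
im=snapshot("side")[:,:,::-1]; cv2.imwrite("pics/s4.png",cv2.resize(im[80:200,220:340],None,fx=5,fy=5,interpolation=cv2.INTER_CUBIC))
print(tip_of("side","pack_c"), [np.round(d["bbox"]) for d in spot_in("side","pack_c")])
s=state()["tool_pos"]; print(proj("side",[[*s[:2],s[2]+.031],[*s[:2],s[2]-.049]]))
E
```

```text
time_s: 4.98
tool_pos: [0.6337, 0.0733, 0.2085]
eef_rot: [-2.098, -2.337, 0.002]
contact_force: [-0.1, -0.0, -2.7]
finger_gap: 0.261
time_s: 5.23
tool_pos: [0.6301, 0.0754, 0.2094]
eef_rot: [-2.099, -2.334, 0.003]
contact_force: [-0.2, -0.0, -1.3]
finger_gap: 0.264
[[213.27460891 107.06255149]] saw 214.1 107.2
offset [-0.02  0.09 15.14] turn -0.0 tcp [0.6301 0.0754 0.2094] j6 -0.09 gap 25.1 t 5.2 F [-0.2 -0.  -1.3]
[{'xy': [252.3, 230.3], 'p': 0.97}, {'xy': [241.9, 212.3], 'p': 0.94}, {'xy': [274.5, 129.3], 'p': 0.87}, {'xy': [228.8, 197.1], 'p': 0.66}] [array([266., 103., 286., 140.]), array([231., 181., 248., 216.]), array([243., 200., 260., 230.]), array([222., 160., 239., 192.])]
[[274.50044175 106.59796809]
 [273.07940694 133.22297129]]
```

View pics/s4.png

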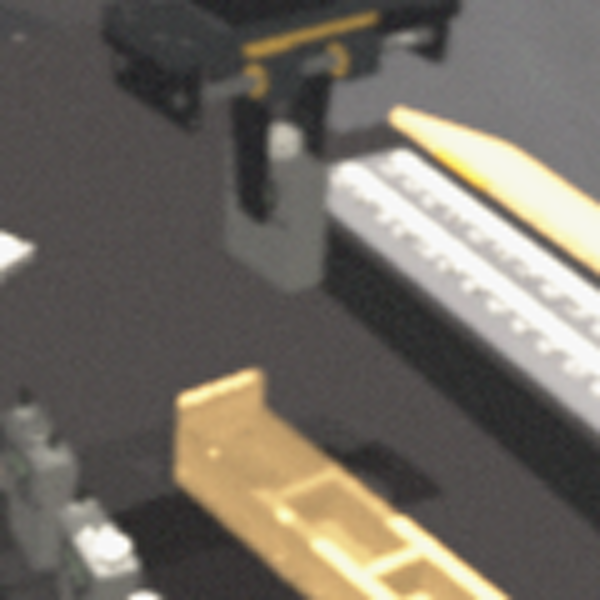

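Pack c hangs level, pointing at the left end bay with a gap all round; its knob at (285,140) in the crop agrees with the projection. I'll lower it slowly.

```bash
python3 -m crank '{"offset":[[0,0.05,3],[0,0.05,6.5],[0,0.05,10],[0,0.05,10.6],[0,0.05,10.6]],"turn":[0,0,0,0,0],"jaw":[0.1,0.1,0.1,0.1,0.1]}'; python3 -m crank '{"offset":[[0,0,1],[0,0,2],[0,0,3],[0,0,4],[0,0,4]],"turn":[0,0,0,0,0],"jaw":[0.1,0.1,0.1,0.1,0.1]}';python3 - <<'E'
from h import *
go(.6305,.0753,.058,.106)
im=snapshot("side")[:,:,::-1]; cv2.imwrite("pics/s5.png",cv2.resize(im[120:220,230:350],None,fx=5,fy=5,interpolation=cv2.INTER_CUBIC))
E
```

```text
time_s: 5.8
tool_pos: [0.6304, 0.0756, 0.1035]
eef_rot: [-2.098, -2.334, 0.004]
contact_force: [-0.4, 0.3, -1.3]
finger_gap: 0.262
time_s: 6.22
tool_pos: [0.6308, 0.0752, 0.0632]
eef_rot: [-2.099, -2.335, 0.002]
contact_force: [-0.6, -0.2, -1.2]
finger_gap: 0.258
offset [ 0.01 -0.03  0.52] turn 0.0 tcp [0.6308 0.0752 0.0632] j6 -0.09 gap 24.5 t 6.2 F [-0.6 -0.2 -1.2]
```

View pics/s5.png

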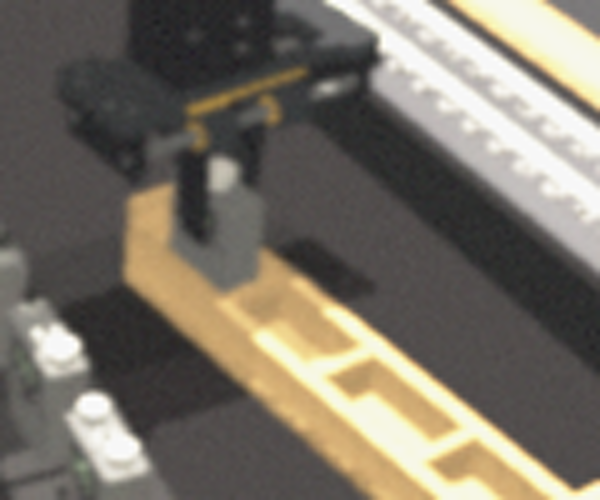

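Pack c is inside the end bay without contact. I'll lower the last few millimetres and feel for the floor.

```bash
python3 -m crank '{"offset":[[0,0,0.2],[0,0,0.4],[0,0,0.5],[0,0,0.5],[0,0,0.5]],"turn":[0,0,0,0,0],"jaw":[0.1,0.1,0.1,0.1,0.1]}'; python3 -m crank '{"offset":[[0,0,0.1],[0,0,0.15],[0,0,0.15]],"turn":[0,0,0],"jaw":[0.1,0.1,0.1]}'
```

```text
time_s: 6.68
tool_pos: [0.6316, 0.0752, 0.0601]
eef_rot: [2.101, 2.336, 0.0]
contact_force: [-0.4, -0.3, -1.2]
finger_gap: 0.26
time_s: 6.93
tool_pos: [0.6316, 0.0752, 0.0584]
eef_rot: [-2.101, -2.336, -0.0]
contact_force: [0.3, -0.0, -0.9]
finger_gap: 0.262
```

```bash
python3 -m crank '{"offset":[[0,0,0.1],[0,0,0.1],[0,0,0.1]],"turn":[0,0,0],"jaw":[0.1,0.1,0.1]}'; python3 -m crank '{"offset":[[0,0,0.1],[0,0,0.1],[0,0,0.1]],"turn":[0,0,0],"jaw":[0.1,0.1,0.1]}'
```

```text
time_s: 7.18
tool_pos: [0.6316, 0.0752, 0.0574]
eef_rot: [-2.101, -2.336, -0.0]
contact_force: [0.7, 0.9, -1.6]
finger_gap: 0.263
time_s: 7.43
tool_pos: [0.6315, 0.0752, 0.0564]
eef_rot: [-2.101, -2.336, 0.0]
contact_force: [0.3, 0.4, -0.8]
finger_gap: 0.259
```

```bash
python3 -m crank '{"offset":[[0,0,0.1],[0,0,0.1],[0,0,0.1]],"turn":[0,0,0],"jaw":[0.1,0.1,0.1]}'; python3 -m crank '{"offset":[[0,0,0.1],[0,0,0.1],[0,0,0.1]],"turn":[0,0,0],"jaw":[0.1,0.1,0.1]}'; python3 - <<'E'
from h import *
im=snapshot("side")[:,:,::-1]; cv2.imwrite("pics/s6.png",cv2.resize(im[140:190,250:310],None,fx=10,fy=10,interpolation=cv2.INTER_CUBIC))
s=state()["tool_pos"]; print((proj("side",[[*s[:2],z] for z in(.079,.089,.099)])-[250,140])*10)
E
```

```text
time_s: 7.68
tool_pos: [0.6316, 0.0752, 0.0554]
eef_rot: [-2.1, -2.336, 0.0]
contact_force: [0.9, 0.1, -1.3]
finger_gap: 0.261
time_s: 7.93
tool_pos: [0.6315, 0.0752, 0.0544]
eef_rot: [-2.101, -2.336, 0.0]
contact_force: [0.0, -0.8, -1.3]
finger_gap: 0.259
[[222.30108648 180.33674724]
 [223.85800755 151.71290852]
 [225.43419558 122.73484874]]
```

View pics/s6.png

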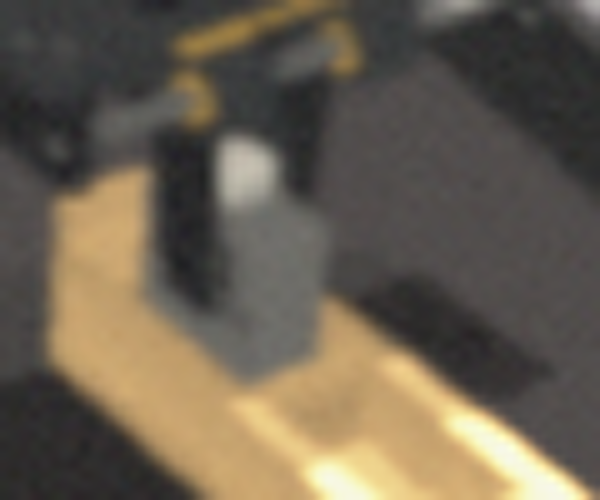

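```bash
cat >> h.py <<'E'
def overlay(n,items,roi,f,fn):
    im=snapshot(n)[:,:,::-1];x0,x1,y0,y1=roi;im=cv2.resize(im[y0:y1,x0:x1],None,fx=f,fy=f,interpolation=cv2.INTER_CUBIC)
    E=[(0,1),(2,3),(4,5),(6,7),(0,2),(1,3),(4,6),(5,7),(0,4),(1,5),(2,6),(3,7)]
    for pose,bs,col in items:
        for P in boxes(pose,bs):
            q=np.round((proj(n,P)+.5-[x0,y0])*f-.5).astype(int)
            for a,b in E: cv2.line(im,tuple(map(int,q[a])),tuple(map(int,q[b])),col,1,cv2.LINE_AA)
    cv2.imwrite(fn,im)
BAYS=[(-.02,.02,y-.039,y+.039,.009,.040) for y in(.126,.042,-.042,-.126)]+[(-.029,.029,-.174,.174,0,.04)]
E
python3 - <<'E'
from h import *
s=state()["tool_pos"]
overlay("side",[((.6436,-.0495,.106),BAYS,(255,0,0)),((*s[:2],.106),[(-.0125,.0125,-.031,.031,s[2]-.049,s[2]+.021)],(0,0,255))],(245,335,135,200),8.5,"pics/o1.png")
E
```

```text
(no output)
```

View pics/o1.png

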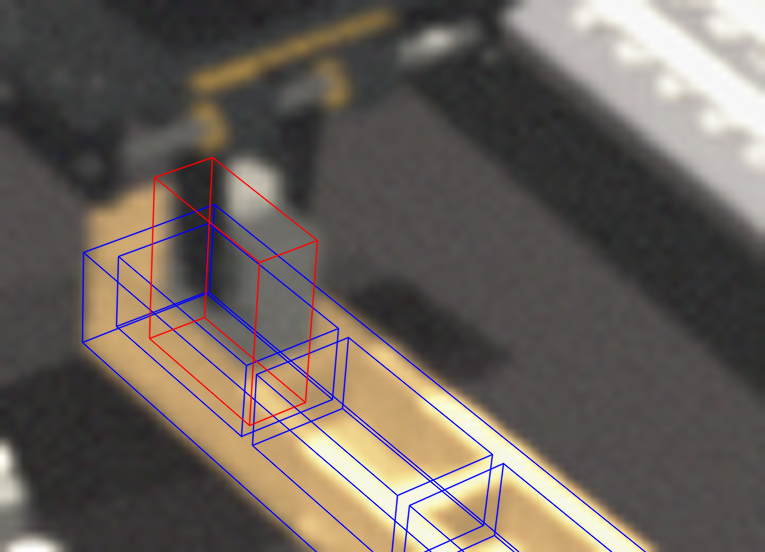

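```bash
for i in 1 2; do python3 -m crank '{"offset":[[0,0,0.1],[0,0,0.1],[0,0,0.1]],"turn":[0,0,0],"jaw":[0.1,0.1,0.1]}'|egrep 'pos|force'; done; python3 - <<'E'
from h import *
import time
print(np.mean([ (snapshot("side"),state()["contact_force"])[1] for i in range(4)],0))
E
```

```text
tool_pos: [0.6316, 0.0752, 0.0534]
contact_force: [-0.2, -0.4, -0.9]
tool_pos: [0.6316, 0.0753, 0.0524]
contact_force: [-0.4, -0.8, -1.8]
[-0.11529189 -0.27813626 -0.65289619]
```

```bash
for i in 1 2; do python3 -m crank '{"offset":[[0,0,0.1],[0,0,0.1],[0,0,0.1]],"turn":[0,0,0],"jaw":[0.1,0.1,0.1]}'|egrep 'pos|force'; done; python3 - <<'E'
from h import *
print(np.mean([ (snapshot("side"),state()["contact_force"])[1] for i in range(4)],0))
s=state()["tool_pos"]
overlay("side",[((*s[:2],.106),[(-.0125,.0125,-.031,.031,.009,.079)],(0,0,255))],(255,325,135,190),11,"pics/o2.png")
E
```

```text
tool_pos: [0.6317, 0.0752, 0.0521]
contact_force: [-1.5, 0.2, 5.0]
tool_pos: [0.6317, 0.0753, 0.0521]
contact_force: [-4.9, -0.3, 14.7]
[-4.64222802  0.10324926 14.04717439]
```

View pics/o2.png

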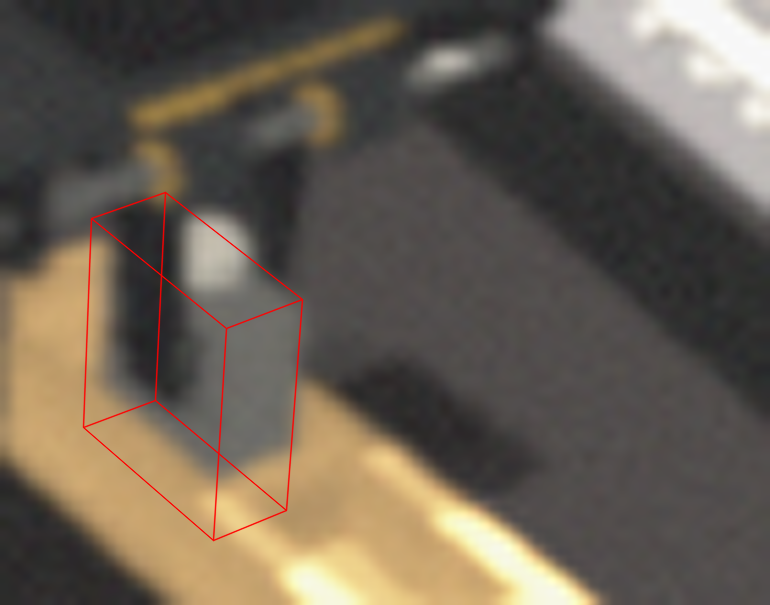

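The 14 N means it has touched down. The knob top at (215,235) fits a pack standing on the floor to within about 3 mm. I'll relieve the push and release.

```bash
python3 -m crank '{"offset":[[0,0,-0.1],[0,0,-0.1],[0,0,-0.1],[0,0,-0.1],[0,0,-0.1]],"turn":[0,0,0,0,0],"jaw":[0.1,0.1,0.3,0.4,0.45]}'; python3 -m crank '{"offset":[[0,0,-0.1],[0,0,-4],[0,0,-8],[0,0,-12],[0,0,-15]],"turn":[0,0,0,0,0],"jaw":[0.5,0.5,0.5,0.5,0.5]}'; python3 - <<'E'
from h import *
overlay("side",[((.6305,.0753,.106),[(-.0125,.0125,-.031,.031,.009,.079)],(0,0,255))],(205,335,135,210),5.8,"pics/o3.png")
go(.4765,.0595,.2,-.0895)
E
```

```text
time_s: 9.9
tool_pos: [0.6316, 0.0752, 0.0512]
eef_rot: [-2.101, -2.336, -0.0]
contact_force: [-0.4, -0.2, -0.0]
finger_gap: 0.387
time_s: 10.32
tool_pos: [0.6319, 0.0752, 0.2046]
eef_rot: [2.1, 2.335, 0.002]
contact_force: [-0.3, -0.4, 0.4]
finger_gap: 0.5
offset [  0.09 -15.81   0.85] turn 0.196 tcp [0.6337 0.0753 0.2101] j6 -0.09 gap 47.8 t 10.4 F [ 0.5 -0.6  5.6]
```

View pics/o3.png

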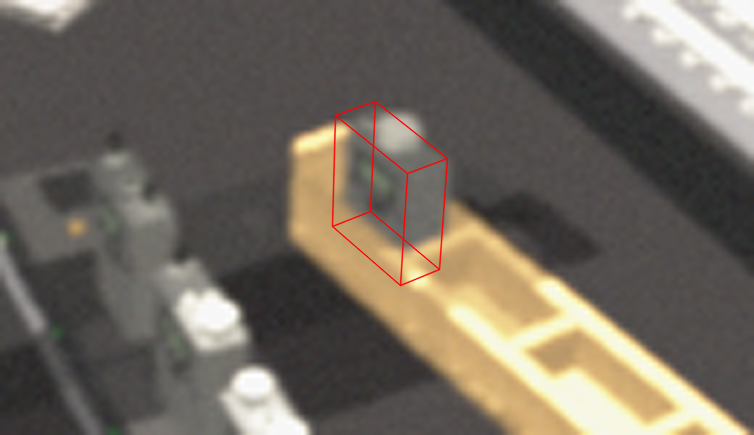

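Pack c stands upright in the left end bay, knob at (398,132), close to the drawn model. Next is pack b.

```bash
python3 -m crank '{"offset":[[0,-3.5,0],[0,-7.5,0],[0.1,-11.5,0],[0.1,-15,0],[0.1,-15.8,0]],"turn":[0.05,0.1,0.15,0.196,0.196],"jaw":[0.7,0.7,0.7,0.7,0.7]}' >/dev/null; python3 -m crank '{"offset":[[0,0,0],[0,0,0],[0,0,0]],"turn":[0,0,0],"jaw":[0.7,0.7,0.7]}'; python3 - <<'E'
from h import *
go(.4762,.0590,.088,-.0895)
E
```

```text
time_s: 11.03
tool_pos: [0.4759, 0.0595, 0.2015]
eef_rot: [2.318, 2.119, 0.001]
contact_force: [0.6, 0.3, -0.5]
finger_gap: 0.701
offset [-0.05  0.02 11.35] turn -0.0 tcp [0.4759 0.0595 0.2015] j6 0.08 gap 66.6 t 11.0 F [ 0.6  0.3 -0.5]
```

```bash
python3 -m crank '{"offset":[[0,0,3.5],[0,0,7],[0,0,10.5],[0,0,11.4],[0,0,11.4]],"turn":[0,0,0,0,0],"jaw":[0.6,0.6,0.6,0.6,0.6]}'; python3 -m crank '{"offset":[[0,0,0],[0,0,0],[0,0,0],[0,0,0],[0,0,0]],"turn":[0,0,0,0,0],"jaw":[0.3,0.15,0.1,0.1,0.1]}' 25;  python3 -m crank '{"offset":[[0,0,0],[0,0,0],[0,0,0]],"turn":[0,0,0],"jaw":[0.1,0.1,0.1]}'
```

```text
time_s: 11.45
tool_pos: [0.4742, 0.0595, 0.0852]
eef_rot: [-2.316, -2.117, 0.005]
contact_force: [-0.1, -0.3, -0.7]
finger_gap: 0.603
time_s: 11.87
tool_pos: [0.4748, 0.0595, 0.0884]
eef_rot: [2.318, 2.118, 0.002]
contact_force: [1.1, 0.7, 1.5]
finger_gap: 0.308
time_s: 12.12
tool_pos: [0.4746, 0.0595, 0.0881]
eef_rot: [2.319, 2.119, 0.001]
contact_force: [-1.1, 1.0, 7.4]
finger_gap: 0.232
```

```bash
python3 -m crank '{"offset":[[0,0,-2],[0,0,-5],[0,0,-9],[0,0,-12],[0,0,-14]],"turn":[0,0,0,0,0],"jaw":[0.1,0.1,0.1,0.1,0.1]}' 35;  python3 -m crank '{"offset":[[0,0,0],[0,0,0]],"turn":[0,0],"jaw":[0.1,0.1]}'; python3 - <<'E'
from h import *
go(.6385,-.0082,.228,.106)
s=state()["tool_pos"]
overlay("side",[((*s[:2],-.0895),[(-.011,.011,-.029,.029,s[2]-.070,s[2]+.022)],(0,0,255))],(190,310,80,200),5,"pics/o4.png")
E
```

```text
time_s: 12.53
tool_pos: [0.4747, 0.0595, 0.2305]
eef_rot: [2.318, 2.118, 0.004]
contact_force: [0.1, 0.2, -1.8]
finger_gap: 0.232
time_s: 12.7
tool_pos: [0.4743, 0.0595, 0.2279]
eef_rot: [2.318, 2.119, 0.002]
contact_force: [0.1, -0.7, -3.7]
finger_gap: 0.23
offset [-5.27 16.96  0.02] turn -0.196 tcp [0.4743 0.0595 0.2279] j6 0.08 gap 21.9 t 12.7 F [ 0.1 -0.7 -3.7]
```

View pics/o4.png

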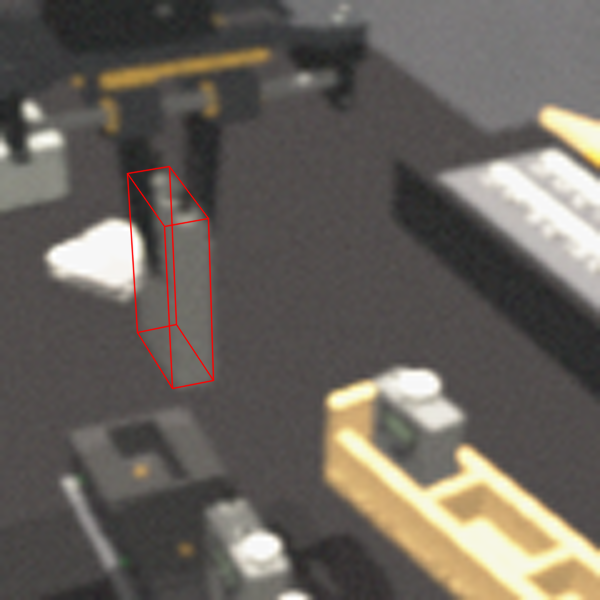

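Pack b hangs upright and fits the drawn box, with its underside at rows 330–385. Pack c stands neatly in its bay at (420,425). Carrying b over.

```bash
python3 -m crank '{"offset":[[-1,3.3,0],[-2.2,7,0],[-3.4,11,0],[-4.6,14.8,0],[-5.3,17,0]],"turn":[-0.05,-0.1,-0.15,-0.196,-0.196],"jaw":[0.1,0.1,0.1,0.1,0.1]}' >/dev/null; python3 -m crank '{"offset":[[0,0,0],[0,0,0],[0,0,0]],"turn":[0,0,0],"jaw":[0.1,0.1,0.1]}';python3 - <<'E'
from h import *
go(.6385,-.0082,.079,.106)
s=state()["tool_pos"]
overlay("side",[((*s[:2],.106),[(-.011,.011,-.029,.029,s[2]-.070,s[2]+.022)],(0,0,255))],(240,360,80,200),5,"pics/o5.png")
E
```

```text
time_s: 13.42
tool_pos: [0.6378, -0.0083, 0.2256]
eef_rot: [-2.099, -2.334, 0.003]
contact_force: [-0.2, -0.1, -2.0]
finger_gap: 0.23
offset [-1.000e-02  1.200e-01  1.466e+01] turn -0.0 tcp [ 0.6378 -0.0083  0.2256] j6 -0.22 gap 21.8 t 13.4 F [-0.2 -0.1 -2. ]
```

Pose is right on target; lower.

```bash
python3 -m crank '{"offset":[[0,0.05,3],[0,0.05,6],[0,0.05,9],[0,0.05,10],[0,0.05,10]],"turn":[0,0,0,0,0],"jaw":[0.1,0.1,0.1,0.1,0.1]}'; python3 -m crank '{"offset":[[0,0,1],[0,0,2],[0,0,3],[0,0,3.8],[0,0,3.8]],"turn":[0,0,0,0,0],"jaw":[0.1,0.1,0.1,0.1,0.1]}'; python3 -m crank '{"offset":[[0,0,0.2],[0,0,0.4],[0,0,0.5],[0,0,0.5],[0,0,0.5]],"turn":[0,0,0,0,0],"jaw":[0.1,0.1,0.1,0.1,0.1]}'
```

```text
time_s: 13.88
tool_pos: [0.6378, -0.0079, 0.1253]
eef_rot: [-2.098, -2.334, 0.004]
contact_force: [0.1, -0.3, -1.2]
finger_gap: 0.227
time_s: 14.3
tool_pos: [0.6387, -0.0084, 0.0879]
eef_rot: [-2.1, -2.335, 0.002]
contact_force: [-0.3, 0.5, -1.6]
finger_gap: 0.233
time_s: 14.72
tool_pos: [0.6395, -0.0085, 0.0847]
eef_rot: [2.1, 2.336, 0.0]
contact_force: [-0.2, -0.5, -1.8]
finger_gap: 0.232
```

```bash
python3 -m crank '{"offset":[[0,0,0.2],[0,0,0.4],[0,0,0.4]],"turn":[0,0,0],"jaw":[0.1,0.1,0.1]}' | egrep 'pos|force'; python3 -m crank '{"offset":[[0,0,0.1],[0,0,0.1],[0,0,0.1]],"turn":[0,0,0],"jaw":[0.1,0.1,0.1]}'| egrep 'pos|force';  python3 -m crank '{"offset":[[0,0,0.1],[0,0,0.1],[0,0,0.1]],"turn":[0,0,0],"jaw":[0.1,0.1,0.1]}'| egrep 'pos|force'
```

```text
tool_pos: [0.6393, -0.0085, 0.0801]
contact_force: [-0.7, 0.3, -1.5]
tool_pos: [0.6394, -0.0085, 0.0794]
contact_force: [-0.8, -0.2, -2.2]
tool_pos: [0.6395, -0.0084, 0.0792]
contact_force: [-2.7, -0.2, 5.7]
```

```bash
python3 -m crank '{"offset":[[0,0,-0.05],[0,0,-0.05],[0,0,-0.05],[0,0,-0.05],[0,0,-0.05]],"turn":[0,0,0,0,0],"jaw":[0.1,0.25,0.35,0.42,0.45]}'; python3 -m crank '{"offset":[[0,0,-0.1],[0,0,-3],[0,0,-7],[0,0,-11],[0,0,-12.5]],"turn":[0,0,0,0,0],"jaw":[0.5,0.5,0.5,0.5,0.5]}'; python3 - <<'E'
from h import *
go(.471,-.0225,.2,-.0895)
E
```

```text
time_s: 15.88
tool_pos: [0.6394, -0.0085, 0.0789]
eef_rot: [-2.101, -2.336, -0.0]
contact_force: [-0.4, -0.4, 0.4]
finger_gap: 0.402
time_s: 16.3
tool_pos: [0.6408, -0.0086, 0.2095]
eef_rot: [2.097, 2.332, 0.006]
contact_force: [0.1, -0.6, 0.4]
finger_gap: 0.504
offset [  0.42 -17.04   0.84] turn 0.196 tcp [ 0.6408 -0.0086  0.2095] j6 -0.22 gap 47.9 t 16.3 F [ 0.1 -0.6  0.4]
```

```bash
python3 -m crank '{"offset":[[0.1,-3.5,0],[0.2,-7.5,0],[0.3,-11.5,0],[0.4,-15.5,0],[0.4,-17,0]],"turn":[0.05,0.1,0.15,0.196,0.196],"jaw":[0.7,0.7,0.7,0.7,0.7]}' >/dev/null; python3 -m crank '{"offset":[[0,0,0],[0,0,0],[0,0,0]],"turn":[0,0,0],"jaw":[0.7,0.7,0.7]}'; python3 - <<'E'
from h import *
go(.471,-.0225,.078,-.0895)
E
```

```text
time_s: 16.97
tool_pos: [0.4712, -0.0226, 0.2042]
eef_rot: [2.318, 2.119, 0.002]
contact_force: [0.2, 0.2, -0.0]
finger_gap: 0.702
offset [ 1.000e-02 -4.000e-02  1.262e+01] turn -0.0 tcp [ 0.4712 -0.0226  0.2042] j6 -0.1 gap 66.7 t 17.0 F [ 0.2  0.2 -0. ]
```

```bash
python3 -m crank '{"offset":[[0,0,3.5],[0,0,7],[0,0,10.5],[0,0,12.4],[0,0,12.4]],"turn":[0,0,0,0,0],"jaw":[0.6,0.6,0.6,0.6,0.6]}'; python3 -m crank '{"offset":[[0,0,0],[0,0,0],[0,0,0],[0,0,0],[0,0,0]],"turn":[0,0,0,0,0],"jaw":[0.3,0.15,0.1,0.1,0.1]}' 25;  python3 -m crank '{"offset":[[0,0,0],[0,0,0],[0,0,0]],"turn":[0,0,0],"jaw":[0.1,0.1,0.1]}'
```

```text
time_s: 17.38
tool_pos: [0.4695, -0.0222, 0.0762]
eef_rot: [-2.315, -2.116, 0.005]
contact_force: [-0.3, 0.4, -0.5]
finger_gap: 0.601
time_s: 17.8
tool_pos: [0.4705, -0.0226, 0.0809]
eef_rot: [2.318, 2.118, 0.002]
contact_force: [-0.2, -0.2, 0.1]
finger_gap: 0.305
time_s: 18.05
tool_pos: [0.4703, -0.0225, 0.0807]
eef_rot: [2.318, 2.119, 0.002]
contact_force: [-0.6, 0.2, 6.9]
finger_gap: 0.241
```

```bash
python3 -m crank '{"offset":[[0,0,-2],[0,0,-5],[0,0,-9],[0,0,-12],[0,0,-14]],"turn":[0,0,0,0,0],"jaw":[0.1,0.1,0.1,0.1,0.1]}' 35;  python3 -m crank '{"offset":[[0,0,0],[0,0,0]],"turn":[0,0],"jaw":[0.1,0.1]}'; python3 - <<'E'
from h import *
go(.6470,-.0918,.220,.106)
s=state()["tool_pos"]
overlay("side",[((*s[:2],-.0895),[(-.0115,.0115,-.031,.031,s[2]-.0687,s[2]+.0133)],(0,0,255))],(200,350,80,230),4,"pics/o6.png")
E
```

```text
time_s: 18.47
tool_pos: [0.4702, -0.0225, 0.2231]
eef_rot: [2.317, 2.118, 0.003]
contact_force: [0.5, 0.7, -1.2]
finger_gap: 0.241
time_s: 18.63
tool_pos: [0.4699, -0.0225, 0.2205]
eef_rot: [2.318, 2.118, 0.002]
contact_force: [0.1, -0.0, -1.7]
finger_gap: 0.241
offset [-5.31 18.26  0.09] turn -0.196 tcp [ 0.4699 -0.0225  0.2205] j6 -0.1 gap 22.9 t 18.6 F [ 0.1 -0.  -1.7]
```

View pics/o6.png

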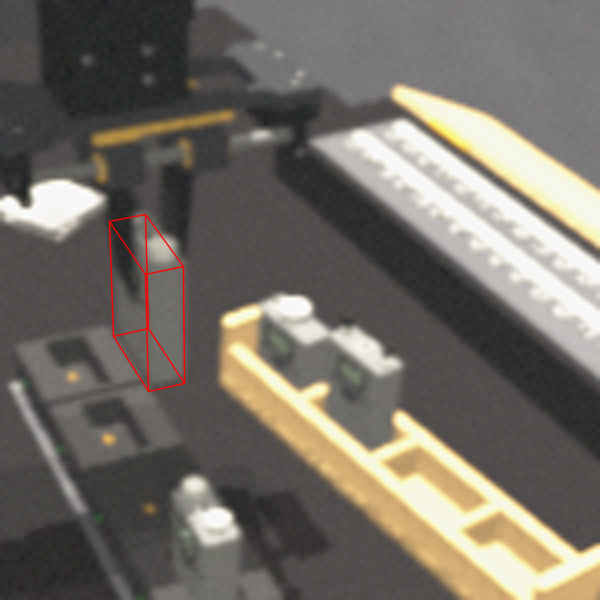

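Pack a hangs upright and fits its box, and b and c stand in bays 2 and 1. Carrying a to bay 3.

```bash
python3 -m crank '{"offset":[[-1,3.5,0],[-2.2,7.3,0],[-3.3,11.3,0],[-4.5,15.3,0],[-5.3,18.3,0]],"turn":[-0.05,-0.1,-0.15,-0.196,-0.196],"jaw":[0.1,0.1,0.1,0.1,0.1]}' >/dev/null; python3 -m crank '{"offset":[[0,0,0],[0,0,0],[0,0,0]],"turn":[0,0,0],"jaw":[0.1,0.1,0.1]}';python3 - <<'E'
from h import *
go(.6470,-.0918,.0777,.106)
E
```

```text
time_s: 19.35
tool_pos: [0.6465, -0.0915, 0.2178]
eef_rot: [-2.099, -2.333, 0.003]
contact_force: [-0.1, 0.7, -1.0]
finger_gap: 0.238
offset [-0.06  0.1  14.01] turn -0.0 tcp [ 0.6465 -0.0915  0.2178] j6 -0.35 gap 22.6 t 19.4 F [-0.1  0.7 -1. ]
```

```bash
python3 -m crank '{"offset":[[0,0.05,3],[0,0.05,6],[0,0.05,9],[0,0.05,9.5],[0,0.05,9.5]],"turn":[0,0,0,0,0],"jaw":[0.1,0.1,0.1,0.1,0.1]}'; python3 -m crank '{"offset":[[0,0,1],[0,0,2],[0,0,3],[0,0,3.6],[0,0,3.6]],"turn":[0,0,0,0,0],"jaw":[0.1,0.1,0.1,0.1,0.1]}'; python3 -m crank '{"offset":[[0,0,0.2],[0,0,0.5],[0,0,0.7],[0,0,0.7],[0,0,0.7]],"turn":[0,0,0,0,0],"jaw":[0.1,0.1,0.1,0.1,0.1]}'
```

```text
time_s: 19.77
tool_pos: [0.6465, -0.0911, 0.1235]
eef_rot: [-2.098, -2.334, 0.003]
contact_force: [-0.2, -0.7, -0.5]
finger_gap: 0.24
time_s: 20.18
tool_pos: [0.6474, -0.0916, 0.0876]
eef_rot: [-2.1, -2.335, 0.001]
contact_force: [0.5, 0.4, -0.8]
finger_gap: 0.24
time_s: 20.6
tool_pos: [0.648, -0.0917, 0.082]
eef_rot: [2.101, 2.336, 0.0]
contact_force: [0.4, 0.2, -2.1]
finger_gap: 0.246
```

```bash
python3 -m crank '{"offset":[[0,0,0.1],[0,0,0.1],[0,0,0.1]],"turn":[0,0,0],"jaw":[0.1,0.1,0.1]}'| egrep 'pos|force';  python3 -m crank '{"offset":[[0,0,0.1],[0,0,0.1],[0,0,0.1]],"turn":[0,0,0],"jaw":[0.1,0.1,0.1]}'| egrep 'pos|force'
```

```text
tool_pos: [0.648, -0.0917, 0.081]
contact_force: [0.1, -0.3, -1.8]
tool_pos: [0.6479, -0.0917, 0.0799]
contact_force: [0.6, -1.0, -1.6]
```

```bash
for i in 1; do python3 -m crank '{"offset":[[0,0,0.1],[0,0,0.1],[0,0,0.1]],"turn":[0,0,0],"jaw":[0.1,0.1,0.1]}'| egrep 'pos|force';  python3 -m crank '{"offset":[[0,0,0.1],[0,0,0.1],[0,0,0.1]],"turn":[0,0,0],"jaw":[0.1,0.1,0.1]}'| egrep 'pos|force'; done
```

```text
tool_pos: [0.6479, -0.0917, 0.0789]
contact_force: [-0.4, 0.1, -1.5]
tool_pos: [0.6479, -0.0917, 0.0779]
contact_force: [-0.8, 0.1, -1.5]
```

```bash
python3 -m crank '{"offset":[[0,0,0.1],[0,0,0.1],[0,0,0.1]],"turn":[0,0,0],"jaw":[0.1,0.1,0.1]}'| egrep 'pos|force';  python3 -m crank '{"offset":[[0,0,0.1],[0,0,0.1],[0,0,0.1]],"turn":[0,0,0],"jaw":[0.1,0.1,0.1]}'| egrep 'pos|force'
```

```text
tool_pos: [0.6479, -0.0917, 0.0769]
contact_force: [0.2, -0.3, -1.6]
tool_pos: [0.6479, -0.0917, 0.0759]
contact_force: [0.2, -0.7, -0.9]
```

```bash
python3 -m crank '{"offset":[[0,0,0.1],[0,0,0.1],[0,0,0.1]],"turn":[0,0,0],"jaw":[0.1,0.1,0.1]}'| egrep 'pos|force';  python3 -m crank '{"offset":[[0,0,0.1],[0,0,0.1],[0,0,0.1]],"turn":[0,0,0],"jaw":[0.1,0.1,0.1]}'| egrep 'pos|force'
```

```text
tool_pos: [0.6479, -0.0917, 0.0749]
contact_force: [0.5, 0.6, -1.8]
tool_pos: [0.6479, -0.0917, 0.0739]
contact_force: [-0.0, -0.2, -2.1]
```

```bash
python3 -m crank '{"offset":[[0,0,0.1],[0,0,0.1],[0,0,0.1]],"turn":[0,0,0],"jaw":[0.1,0.1,0.1]}'| egrep 'pos|force';  python3 -m crank '{"offset":[[0,0,0.1],[0,0,0.1],[0,0,0.1]],"turn":[0,0,0],"jaw":[0.1,0.1,0.1]}'| egrep 'pos|force';python3 - <<'E'
from h import *
s=state()["tool_pos"]
overlay("side",[((*s[:2],.106),[(-.0115,.0115,-.031,.031,.009,.091)],(0,0,255))],(265,345,145,225),7.5,"pics/o7.png")
E
```

```text
tool_pos: [0.6479, -0.0917, 0.0729]
contact_force: [-0.1, -0.0, -1.1]
tool_pos: [0.6479, -0.0917, 0.0719]
contact_force: [-0.3, -0.7, -1.6]
```

View pics/o7.png

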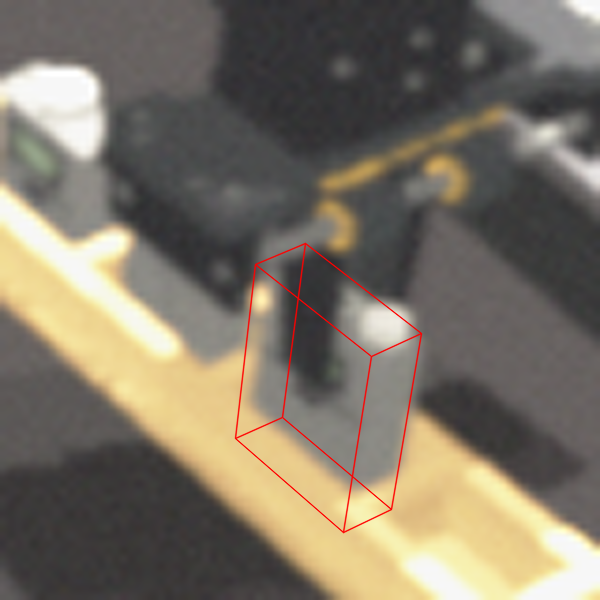

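Pack a is in bay 3 and fits the floor-level box to a pixel or so. I'll go on in 1 mm steps until it touches.

```bash
python3 -m crank '{"offset":[[0,0,0.1],[0,0,0.1],[0,0,0.1]],"turn":[0,0,0],"jaw":[0.1,0.1,0.1]}'| egrep 'pos|force';  python3 -m crank '{"offset":[[0,0,0.1],[0,0,0.1],[0,0,0.1]],"turn":[0,0,0],"jaw":[0.1,0.1,0.1]}'| egrep 'pos|force'
```

```text
tool_pos: [0.648, -0.0917, 0.0717]
contact_force: [-2.4, 0.6, 6.3]
tool_pos: [0.6481, -0.0916, 0.0717]
contact_force: [-5.7, 2.4, 14.5]
```

```bash
python3 -m crank '{"offset":[[0,0,-0.1],[0,0,-0.1],[0,0,-0.1],[0,0,-0.1],[0,0,-0.1]],"turn":[0,0,0,0,0],"jaw":[0.1,0.25,0.35,0.42,0.45]}'; python3 -m crank '{"offset":[[0,0,-0.1],[0,0,-3],[0,0,-7],[0,0,-11],[0,0,-13]],"turn":[0,0,0,0,0],"jaw":[0.5,0.5,0.5,0.5,0.5]}'; python3 - <<'E'
from h import *
go(.463,-.1045,.2,-.0895)
E
```

```text
time_s: 24.07
tool_pos: [0.648, -0.0917, 0.0708]
eef_rot: [-2.101, -2.336, -0.0]
contact_force: [-0.2, -0.1, 0.3]
finger_gap: 0.406
time_s: 24.48
tool_pos: [0.649, -0.0919, 0.2057]
eef_rot: [2.098, 2.333, 0.004]
contact_force: [-0.6, 0.1, 0.9]
finger_gap: 0.502
offset [  0.72 -18.63   0.48] turn 0.196 tcp [ 0.649  -0.0919  0.2057] j6 -0.35 gap 47.7 t 24.5 F [-0.6  0.1  0.9]
```

```bash
python3 -m crank '{"offset":[[0.1,-3.7,0],[0.3,-7.7,0],[0.4,-11.7,0],[0.6,-15.7,0],[0.7,-18.6,0]],"turn":[0.05,0.1,0.15,0.196,0.196],"jaw":[0.7,0.7,0.7,0.7,0.7]}' >/dev/null; python3 -m crank '{"offset":[[0,0,0],[0,0,0],[0,0,0]],"turn":[0,0,0],"jaw":[0.7,0.7,0.7]}'; python3 - <<'E'
from h import *
go(.463,-.1045,.076,-.0895)
E
```

```text
time_s: 25.15
tool_pos: [0.4631, -0.1047, 0.2013]
eef_rot: [2.318, 2.118, 0.001]
contact_force: [0.5, 0.2, -0.8]
finger_gap: 0.699
offset [ 0.02 -0.03 12.53] turn -0.001 tcp [ 0.4631 -0.1047  0.2013] j6 -0.27 gap 66.4 t 25.1 F [ 0.5  0.2 -0.8]
```

```bash
python3 -m crank '{"offset":[[0,0,3.5],[0,0,7],[0,0,10.5],[0,0,12.6],[0,0,12.6]],"turn":[0,0,0,0,0],"jaw":[0.6,0.6,0.6,0.6,0.6]}'; python3 -m crank '{"offset":[[0,0,0],[0,0,0],[0,0,0],[0,0,0],[0,0,0]],"turn":[0,0,0,0,0],"jaw":[0.3,0.15,0.1,0.1,0.1]}' 25;  python3 -m crank '{"offset":[[0,0,0],[0,0,0],[0,0,0]],"turn":[0,0,0],"jaw":[0.1,0.1,0.1]}'
```

```text
time_s: 25.57
tool_pos: [0.4617, -0.1038, 0.0711]
eef_rot: [-2.315, -2.116, 0.004]
contact_force: [-0.3, 0.3, -0.5]
finger_gap: 0.599
time_s: 25.98
tool_pos: [0.4628, -0.1045, 0.076]
eef_rot: [2.318, 2.118, 0.002]
contact_force: [0.7, 1.0, 0.3]
finger_gap: 0.309
time_s: 26.23
tool_pos: [0.4626, -0.1045, 0.0758]
eef_rot: [2.318, 2.118, 0.001]
contact_force: [0.1, 0.9, 8.7]
finger_gap: 0.251
```

```bash
python3 -m crank '{"offset":[[0,0,-2],[0,0,-5],[0,0,-9],[0,0,-12],[0,0,-14]],"turn":[0,0,0,0,0],"jaw":[0.1,0.1,0.1,0.1,0.1]}' 35;  python3 -m crank '{"offset":[[0,0,0],[0,0,0]],"turn":[0,0],"jaw":[0.1,0.1]}'; python3 - <<'E'
from h import *
go(.6558,-.1753,.216,.106)
E
```

```text
time_s: 26.65
tool_pos: [0.4625, -0.1045, 0.2181]
eef_rot: [2.317, 2.117, 0.002]
contact_force: [0.3, -0.7, -1.2]
finger_gap: 0.249
time_s: 26.82
tool_pos: [0.4622, -0.1044, 0.2154]
eef_rot: [2.318, 2.118, 0.001]
contact_force: [-0.2, 0.8, -2.8]
finger_gap: 0.249
offset [-5.32 19.92 -0.02] turn -0.196 tcp [ 0.4622 -0.1044  0.2154] j6 -0.27 gap 23.6 t 26.8 F [-0.2  0.8 -2.8]
```

```bash
python3 -m crank '{"offset":[[-1,3.8,0],[-2.1,7.8,0],[-3.2,11.8,0],[-4.3,15.8,0],[-5.3,19.9,0]],"turn":[-0.05,-0.1,-0.15,-0.196,-0.196],"jaw":[0.1,0.1,0.1,0.1,0.1]}' >/dev/null; python3 -m crank '{"offset":[[0,0,0],[0,0,0],[0,0,0]],"turn":[0,0,0],"jaw":[0.1,0.1,0.1]}';python3 - <<'E'
from h import *
go(.6558,-.1753,.0668,.106)
s=state()["tool_pos"]
overlay("side",[((.6436,-.0495,.106),BAYS[:4],(255,0,0)),((*s[:2],.106),[(-.012,.012,-.027,.027,s[2]-.0578,s[2]+.0202)],(0,0,255))],(240,390,110,260),4,"pics/o8.png")
E
```

```text
time_s: 27.48
tool_pos: [0.6541, -0.1746, 0.2123]
eef_rot: [-2.098, -2.333, 0.002]
contact_force: [-0.5, 0.1, -1.8]
finger_gap: 0.246
offset [-0.12  0.21 14.55] turn -0.0 tcp [ 0.6541 -0.1746  0.2123] j6 -0.46 gap 23.4 t 27.5 F [-0.5  0.1 -1.8]
```

View pics/o8.png

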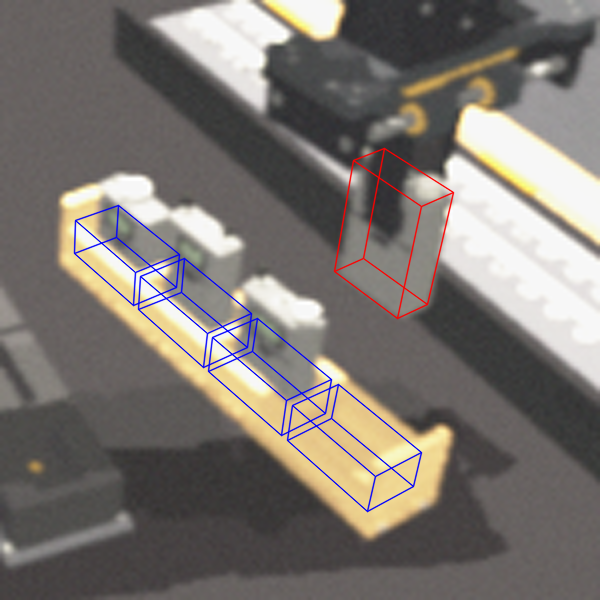

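Pack d hangs over bay 4 and fits its box; packs c, b and a stand in bays 1 to 3. A pack on its bay floor can't be outside tolerance, since the walls allow at most 9 mm across and 12 mm along. Lowering d.

```bash
python3 -m crank '{"offset":[[-0.1,0.1,3],[-0.1,0.1,6],[-0.1,0.1,9],[-0.1,0.1,10],[-0.1,0.1,10]],"turn":[0,0,0,0,0],"jaw":[0.1,0.1,0.1,0.1,0.1]}'; python3 -m crank '{"offset":[[0,0,1],[0,0,2],[0,0,3],[0,0,3.6],[0,0,3.6]],"turn":[0,0,0,0,0],"jaw":[0.1,0.1,0.1,0.1,0.1]}'; python3 -m crank '{"offset":[[0,0,0.2],[0,0,0.4],[0,0,0.6],[0,0,0.6],[0,0,0.6]],"turn":[0,0,0,0,0],"jaw":[0.1,0.1,0.1,0.1,0.1]}'
```

```text
time_s: 27.95
tool_pos: [0.6545, -0.1751, 0.1128]
eef_rot: [-2.098, -2.333, 0.003]
contact_force: [-0.3, -0.4, -2.1]
finger_gap: 0.255
time_s: 28.37
tool_pos: [0.6557, -0.1756, 0.0776]
eef_rot: [-2.099, -2.335, 0.001]
contact_force: [-0.2, -0.2, -2.0]
finger_gap: 0.255
time_s: 28.78
tool_pos: [0.6563, -0.1758, 0.073]
eef_rot: [2.101, 2.336, 0.0]
contact_force: [0.5, -0.0, -1.7]
finger_gap: 0.247
```

```bash
python3 -m crank '{"offset":[[0,0,0.2],[0,0,0.4],[0,0,0.5],[0,0,0.5],[0,0,0.5]],"turn":[0,0,0,0,0],"jaw":[0.1,0.1,0.1,0.1,0.1]}'|egrep 'pos|force'; python3 -m crank '{"offset":[[0,0,0.1],[0,0,0.1],[0,0,0.1]],"turn":[0,0,0],"jaw":[0.1,0.1,0.1]}'| egrep 'pos|force';  python3 -m crank '{"offset":[[0,0,0.1],[0,0,0.1],[0,0,0.1]],"turn":[0,0,0],"jaw":[0.1,0.1,0.1]}'| egrep 'pos|force'
```

```text
tool_pos: [0.6562, -0.1758, 0.0678]
contact_force: [0.5, 0.2, -2.1]
tool_pos: [0.6563, -0.1758, 0.0669]
contact_force: [-0.3, 0.0, -1.9]
tool_pos: [0.6564, -0.1758, 0.0668]
contact_force: [-2.4, 0.8, 4.8]
```

Contact came at the predicted height. Releasing, then backing off so the cameras get a clear view.

```bash
python3 -m crank '{"offset":[[0,0,-0.05],[0,0,-0.05],[0,0,-0.05],[0,0,-0.05],[0,0,-0.05]],"turn":[0,0,0,0,0],"jaw":[0.1,0.25,0.35,0.42,0.45]}'; python3 -m crank '{"offset":[[0,0,-0.1],[0,0,-3],[0,0,-7],[0,0,-11],[0,0,-14]],"turn":[0,0,0,0,0],"jaw":[0.5,0.5,0.5,0.5,0.5]}'; python3 -m crank '{"offset":[[0,-4,-2],[0,-8,-2],[0,-12,-2],[0,-16,-2],[0,-20,-2]],"turn":[0,0,0,0,0],"jaw":[0.5,0.5,0.5,0.5,0.5]}'; python3 -m crank '{"offset":[[0,0,0],[0,0,0],[0,0,0]],"turn":[0,0,0],"jaw":[0.5,0.5,0.5]}'; python3 - <<'E'
from h import *
a=snapshot("side")[160-20:260,250:360,::-1];b=snapshot("top")[120:270,80:345,::-1]
a=cv2.resize(a,None,fx=3.5,fy=3.5,interpolation=cv2.INTER_CUBIC)
b=cv2.resize(b,(400,420*400//400),interpolation=cv2.INTER_CUBIC) if 0 else cv2.resize(b[:,95:],(400,353),interpolation=cv2.INTER_CUBIC)
c=np.zeros((420,800,3),np.uint8);c[:a.shape[0],:a.shape[1]]=a;c[:353,400:]=b;cv2.imwrite("pics/end.png",c)
for t in("pack_a","boundary_mic","rack"):print(t,[(np.round(d["xy"],1).tolist(),np.round(ray("top",d["xy"],.009 if t!="boundary_mic" else 0)[:2],4).tolist(),round(d["p"],2)) for d in tip_of("top",t)][:5])
E
```

```text
time_s: 30.12
tool_pos: [0.6563, -0.1758, 0.0663]
eef_rot: [2.101, 2.336, 0.0]
contact_force: [-0.1, 0.9, -0.2]
finger_gap: 0.405
time_s: 30.53
tool_pos: [0.6566, -0.1759, 0.2097]
eef_rot: [2.099, 2.334, 0.001]
contact_force: [-0.1, -0.9, 0.3]
finger_gap: 0.5
time_s: 30.95
tool_pos: [0.4554, -0.1967, 0.2266]
eef_rot: [2.1, 2.336, 0.0]
contact_force: [1.3, -0.9, 0.2]
finger_gap: 0.501
time_s: 31.2
tool_pos: [0.4581, -0.1973, 0.2269]
eef_rot: [2.1, 2.334, 0.001]
contact_force: [0.5, -0.0, 0.7]
finger_gap: 0.501
pack_a [([248.6, 154.9], [0.6404, -0.0043], 0.82), ([220.0, 158.1], [0.6309, 0.078], 0.73), ([310.7, 150.8], [0.6528, -0.1827], 0.69), ([280.0, 153.8], [0.6438, -0.0945], 0.54)]
boundary_mic [([108.3, 235.1], [0.4087, 0.3979], 0.95)]
rack [([263.8, 154.9], [0.6405, -0.048], 0.92)]
```

View pics/end.png

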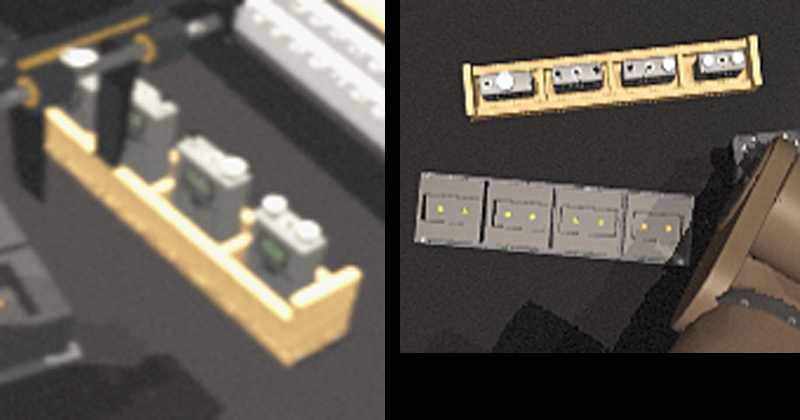

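The top view shows all four packs in their bays, left to right: c (505,82), b (578,75), a (650,70), d (722,62). They look upright in the side view, the chargers are empty and the arm is clear.

```bash
python3 -c "
from station import *
print(sign_off())"
```

```text
the job is handed in; nothing more can be done
None
```

All four belt packs are in the rack, in charger order from left to right: c, b, a, d. I handed the job in at about 32 s on the robot's clock, and no verdict was reported.

- **Placing:** I lowered each pack until the wrist force showed it touching the bay floor, then opened the jaws and lifted clear.
- **Last checks:** The final pictures show one pack per bay, standing upright, with the arm well clear. The detector put each pack within about 10 mm of its bay centre. The microphone reads about 4 mm from its first reading, close to the detector's own error, and the arm never went near it.
- **Height mismatch:** Packs c, a and d touched the bay floor at about 9 mm below grip height, and b at 8.9 mm; the given dimensions imply 3 mm. The four agree with each other and the pictures fit packs on the floor, so I took that as touchdown. I don't know the cause of the difference.
- **Force:** Packs c and a were pressed onto the floor with about 15 N. I backed off before opening the jaws on every pack.
- **Picture count:** I viewed 14 full pictures and crops, plus one or two more, because some checks needed a closer look.

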